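Put the small carver's mallet away in the tool cabinet's door

ROBOT

A 6-joint arm with a two-finger parallel gripper is mounted at the origin on the work surface. World frame = base frame: x ahead of the robot, y to its left, z up, the work surface at z = 0. Lengths are in m, angles in rad, forces in N, time in s.
With the tool pointing down it reaches from about 0.35 to 0.875 m from the base axis. Payload 4.2 kg.
Tool frame: the origin (TCP) lies midway between the tips of the shut fingers; the grasp point (between the pads) lies 19 mm behind it; z points along the fingers, y is the line along which they close (so a half turn about z gives the same grasp; the last joint's range is limited). The gripper opens to 85 mm and grips with 20 to 120 N. Pads are 22 mm wide; open, the fingers measure 114 mm over their backs; the gripper's body (76 mm by 85 mm) begins 54 mm behind the grasp point. The pads swing forward as they close: fully open they stand 13 mm farther back than shut.
Start: joints at [-0.846, 0.385, 0.008, 0, -1.194, -0.259], TCP at [0.281, -0.558, 0.231] pointing down, gripper open.
Joint ranges: [-3.14, 3.14], [-1.21, 2.06], [-1.07, 1.41], [-3.16, 2.05], [-2.99, -0.16], [-3.1, 3.1]. Speed limits (rad/s): [2.79, 2.79, 3.14, 3.14, 3.14, 3.14].

INTERFACE

Orientations are given as a unit quaternion [x, y, z, w].
In Python, from cell import manip, vision gives the robot as it stands.
- The arm moves only by the tool step_arm, never from a script. Its argument "moves" is text: rows parted by semicolons, each of 5 numbers parted by spaces: the opening, from 0 (shut) to 1 (fully open), then the shift along the tool's x, y, z as a fraction of full scale, then the turn about the tool's z as a fraction of full scale. A call has 1 to 12 rows; each row shifts and turns the commanded pose from where the row before left it, along the tool's axes as they then stand; what a row does not reach is not made up. Full scale, the value 1, is 0.075 m for a shift and 180 degrees for a turn. A row lasts 1/8 s, in which the tool goes at most 62.5 mm and 10.7 degrees, less where a joint would pass 70% of its speed; a pose out of reach is approached as far as the arm can. A call with a number of a shift or a turn outside -1 to 1 is refused whole. A call with a gripper value outside its range is refused whole. The fingers move at their own pace and stop on an object; "force" is the grip in N (left out, the last holds). Time passes only in rows, so rows that do not move let the fingers close. It gives the time, the measured TCP pose, the force, the opening and the grip force at its end, in the units of the state.
- manip.get_obs(): the state, without advancing time (a new reading comes with each control period).
- vision.read_camera(name): name is "scene" or "top"; returns the picture (420x560x3 uint8, red, green, blue); there is no depth.
- vision.get_calibration(name): a dict with "K" (3x3 intrinsics, pixels), "D" ([k1, k2, p1, p2, k3] as OpenCV has them; the pictures are not rectified), "rvec" (rotation vector, rad) and "tvec" (3), from world to camera coordinates, as OpenCV has them. Camera axes: x right, y down, z forward; pixel columns grow to the right and rows downward; lengths in m; the calibration is good to about 2 mm. A picture is of the moment at which its call begins. get_calibration takes no time and is no camera call.
- manip.close_job(): hands the job in; it is judged then, once.
The state is a dict: "clock": time; "qpos": joint angles; "dq": joint speeds; "joint_efforts": joint torques, N m; "position": TCP position; "tcp_rot": TCP orientation; "contact_force": force on the tool from outside, world axes, zero at the start; "ft_torque": the same for the moment, N m; "width": finger opening in m; "grasp_force": force on a finger pad.
Only numpy, scipy, OpenCV 4.12 (cv2) and the standard library are available. Lean on these libraries where they do the work, as an engineer would, in place of code of your own. Each camera call takes 0.05 s, during which the arm holds its last target. There are 200 camera calls.

TASK

Swing the door of the wooden tool cabinet open to about a right angle or wider, and leave it open. Then stand the smaller of the two round mallets, handle up, in the wooden ring on the little shelf on the inside of the door, standing flat on the shelf floor, and let go. Leave the larger mallet and the oil bottle where they stand.

Things in the scene. Friction and masses are not known exactly. Their poses are not given: they have to be found in the camera images.
- cabinet: wooden tool cabinet on the bench, 170 mm deep (its x), 220 wide (its y), 260 high; fixed to the bench. Origin at the centre of its underside; its front, with the door, looks along its -x, roughly towards the robot. Its closed top is at 260 mm.
- door (a joint): angle of the cabinet door in rad: 0 closed, grows as it opens towards the robot, 1.57 square to the front, stop at 1.9. The hinge is the vertical line at the cabinet's front left edge (its +y side). The hinge is a little stiff and the door stays where it is left.
- door_hinge (a point): point on the hinge line, 220 mm above the bench. Its axes turn with the door: y along the panel from free edge to hinge, x from the outside of the door to its inside (parallel to the cabinet's axes when closed), z up. Panel 16 mm thick (x -17 to -1 mm here), 220 mm wide (y 0 to -220 mm), 30 to 260 mm above the bench.
- door_handle (a point): grip point on the door's handle, a vertical round dark steel bar 16 mm thick, 137 to 248 mm above the bench, its axis 40 mm off the door's outer face and 190 mm from the hinge line. Point on that axis, 220 mm above the bench (40 mm below the cabinet top); axes as door_hinge. Two 10 mm stand-offs join bar and panel 158 and 208 mm above the bench.
- ring_floor (a point): centre of the shelf floor within the wooden ring on the door's inside, 50 mm above the bench; turns with the door, axes as door_hinge. Ring 70 mm inside, 88 mm outside, rim 25 mm above this point; its axis is 54 mm from the panel's inner face and 115 mm from the hinge line. Inside the cabinet while the door is closed, free from above once it is open.
- small_mallet: the smaller round carver's mallet of turned wood, standing on its head, handle up, 185 mm tall. Head: 60 mm in diameter at the foot, tapering to 48 mm, 85 mm high; handle: round, 28 mm in diameter from 110 mm up to its top at 185 mm. 0.2 to 0.4 kg. Origin at the centre of its underside, z up along the handle.
- large_mallet: the larger round mallet, same shape and wood, standing on its head, 215 mm tall, head 86 mm in diameter and 110 mm high, handle 28 mm in diameter. It does not fit the ring. To be left alone. Origin at the centre of its underside.
- oil_bottle: brown glass bottle, 56 mm in diameter, 140 mm tall, standing on the bench. To be left alone. Origin at the centre of its underside.

How it is judged:
By the outcome, as a careful person would: the job done as asked, in the order asked, and still so for the second after the job is handed in, with the robot touching nothing.
It also fails if it takes over 58 s, if anything falls off the work surface, if the arm or the gripper's body presses on something with over 40 N, if the wrist force passes 120 N, or if a joint passes its speed limit or range.

## Working session

There is one attempt and no reset: what is moved stays moved. The work goes in short steps, Python scripts to look and compute and a tool call to move; the robot and the scene stay as the last step left them, time stands still between calls to the robot, and variables do not carry over. Pictures are saved under pics/ and viewed, at most 10 in all, crops included, and the job is handed in when it is done.

Besides the shell and the picture viewer there is one more tool, called after "Request:" as name(argument=value, ...) on one line, values as JSON. step_arm: Moves the arm, as the interface text tells. Shift numbers are shares of 0.075 m and turn numbers shares of 180 degrees, none past 1 either way. Its arguments: {"type":"object","properties":{"moves":{"type":"string"},"force":{"type":"number"}},"required":["moves"]}

```bash
ls; mkdir -p pics
python3 - <<'E'
from cell import manip, vision
import cv2
for n in("scene","top"):
    cv2.imwrite(f"pics/{n}0.png",vision.read_camera(n)[...,::-1]); print(vision.get_calibration(n))
print(manip.get_obs())
E
```

```text
pics
{'K': array([[518.52650521,   0.        , 276.43610655],
       [  0.        , 518.52650521, 203.56958638],
       [  0.        ,   0.        ,   1.        ]]), 'D': array([-0.02971628,  0.        ,  0.        ,  0.        ,  0.        ]), 'rvec': array([ 1.17926472,  2.72035841, -0.45877012]), 'tvec': array([ 0.45952631, -0.29372719,  1.28749983])}
{'K': array([[458.34995694,   0.        , 278.1721844 ],
       [  0.        , 458.34995694, 215.67603898],
       [  0.        ,   0.        ,   1.        ]]), 'D': array([-0.01308452,  0.        ,  0.        ,  0.        ,  0.        ]), 'rvec': array([ 2.22505784, -2.17759637,  0.12268708]), 'tvec': array([-0.09979853,  0.59505157,  1.03821036])}
{'clock': 0.1, 'qpos': array([-8.46400442e-01,  3.85461676e-01,  6.73077417e-03, -4.66401270e-04,
       -1.19399261e+00, -2.58636283e-01]), 'dq': array([-2.24445852e-04, -1.94833797e-03,  1.45283274e-03,  8.89097467e-04,
        3.75877205e-05, -5.94560684e-04]), 'joint_efforts': array([-2.03210866e-04, -3.93320346e+01,  1.88930297e+01,  4.19784173e+00,
       -2.52263155e-03, -2.92749419e-06]), 'position': array([ 0.28048614, -0.55792413,  0.23032476]), 'tcp_rot': array([-2.30696733e-01,  9.73025201e-01,  9.51820922e-04, -2.63681593e-04]), 'contact_force': array([ 0.05113588,  0.99441798, -0.68567825]), 'ft_torque': array([-0.00361383,  0.0016302 , -0.01078724]), 'grasp_force': 0.0, 'width': 0.08566149947587676}
```

View pics/scene0.png

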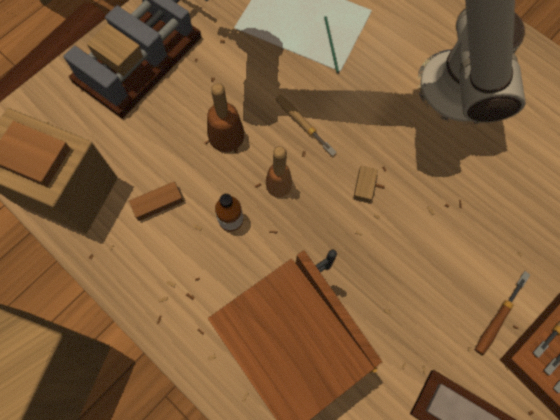

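View pics/top0.png

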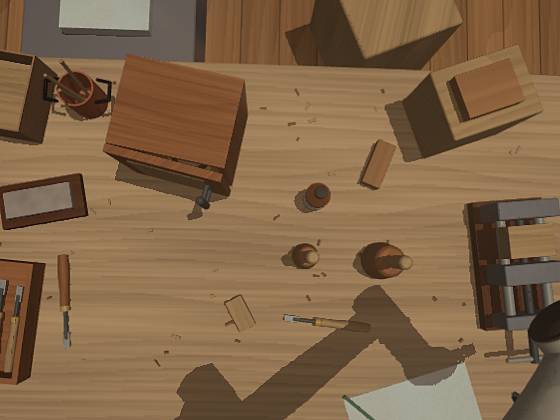

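Run:
```python
import cv2,numpy as np
t=cv2.imread("pics/top0.png");s=cv2.imread("pics/scene0.png")
def tick(img,x,y,w,h,k):
    c=cv2.resize(img[y:y+h,x:x+w],None,fx=k,fy=k,interpolation=cv2.INTER_CUBIC)
    for X in range(-(-x//20)*20,x+w,20):
        cv2.line(c,((X-x)*k,0),((X-x)*k,6),(255,255,255),1);cv2.putText(c,str(X),((X-x)*k,18),0,.4,(255,255,255),1)
    for Y in range(-(-y//20)*20,y+h,20):
        cv2.line(c,(0,(Y-y)*k),(6,(Y-y)*k),(255,255,255),1);cv2.putText(c,str(Y),(8,(Y-y)*k+4),0,.4,(255,255,255),1)
    return c
cv2.imwrite("pics/c1.png",tick(t,95,45,160,120+45,4)[:600])
a=tick(t,270,170,160,115,5);b=tick(s,195,75,125,160,3)
cv2.imwrite("pics/c2.png",a)
cv2.imwrite("pics/c3.png",tick(s,190,70,200,150,4))
cv2.imwrite("pics/c4.png",tick(s,200,240,190,150,4))
```

```text
(no output)
```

View pics/c1.png

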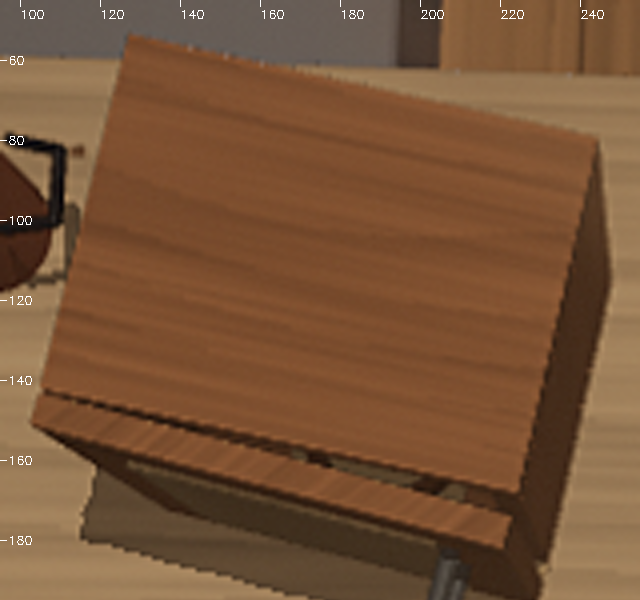

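View pics/c2.png

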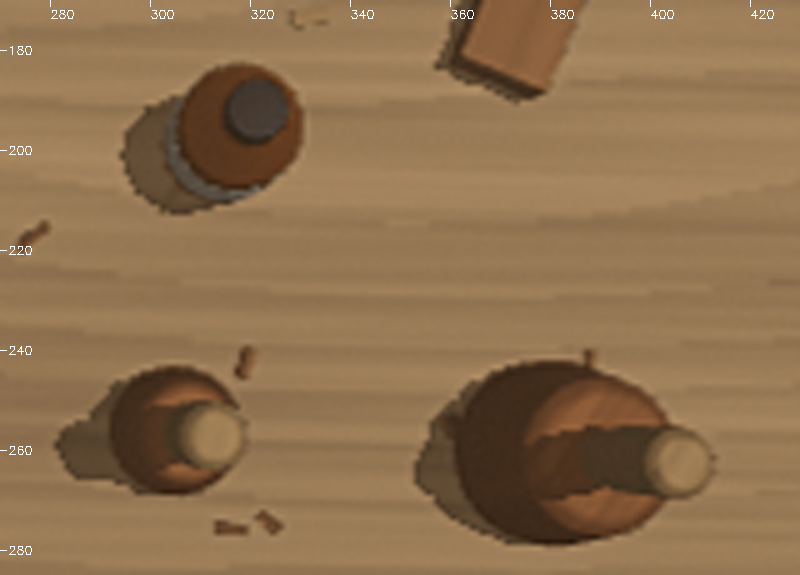

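View pics/c3.png

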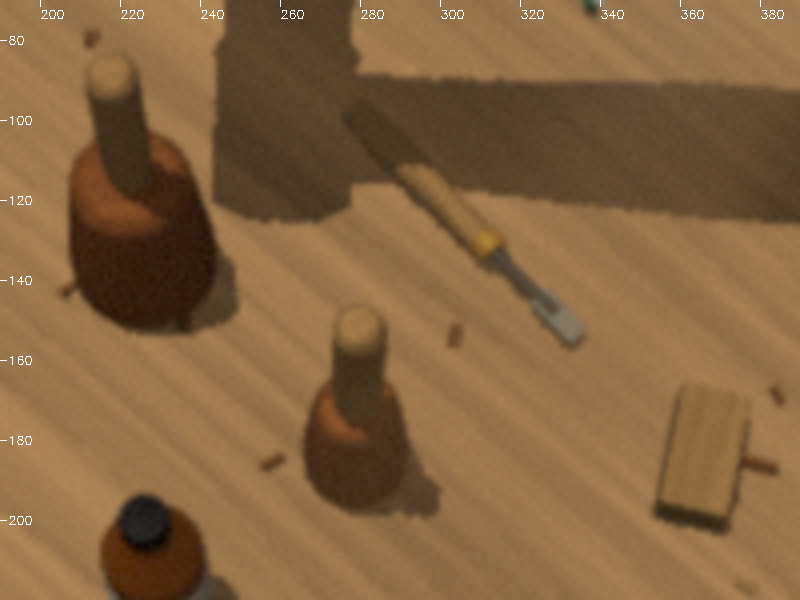

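View pics/c4.png

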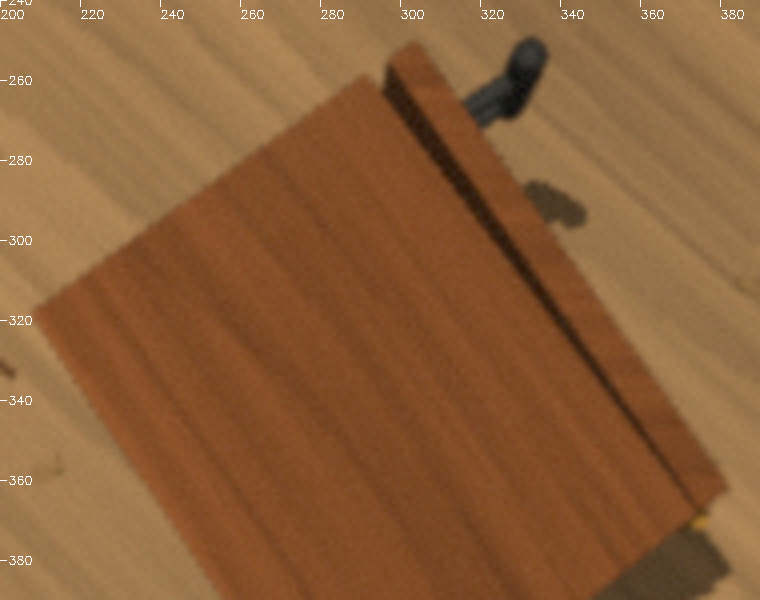

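```bash
cat > h.py <<'E'
import numpy as np,cv2
from cell import vision
C={n:vision.get_calibration(n) for n in("scene","top")}
def proj(n,P):
    c=C[n];return cv2.projectPoints(np.float64(P).reshape(-1,1,3),c["rvec"],c["tvec"],c["K"],c["D"])[0].reshape(-1,2)
def onz(n,uv,z):
    c=C[n];R=cv2.Rodrigues(c["rvec"])[0]
    d=cv2.undistortPoints(np.float64([[uv]]),c["K"],c["D"])[0,0]
    r=R.T@[d[0],d[1],1];o=-R.T@c["tvec"];return o+r*(z-o[2])/r[2]
def Rz(a): return np.array([[np.cos(a),-np.sin(a)],[np.sin(a),np.cos(a)]])
def cab(p,x,y,z): return np.r_[p[:2]+Rz(p[2])@[x,y],z]
def door(p,x,y,z): # door_hinge frame
    h=p[:2]+Rz(p[2])@[-.085,.11]; return np.r_[h+Rz(p[2]-p[3])@[x,y],z]
E
python3 - <<'E'
from h import *
from scipy.optimize import least_squares
print("mallet",onz("top",(312,257),.185),onz("scene",(277.5,151.5),.185))
print("large",onz("top",(403,262),.215),onz("scene",(215.5,90),.215))
print("bottle",onz("top",(320,192),.14),onz("scene",(223,200),.14))
print("handle",onz("scene",(330.5,253),.248))
obs=[("top",cab,.085,.11,.26,124,54),("top",cab,.085,-.11,.26,241.5,79),("top",cab,-.085,-.11,.26,221.5,168),("top",door,-.017,0,.26,100.5,151),("top",door,-.017,-.22,.26,217.5,182),("top",door,-.001,-.22,.26,220,173.5),
("scene",cab,.085,-.11,.26,209,317),("scene",door,-.001,-.22,.26,296.5,256),("scene",door,-.017,-.22,.26,303,250),("scene",door,-.017,0,.26,379.5,362),("scene",cab,-.085,-.11,.26,290.5,258)]
for s in(1,-1):
  f=lambda p:np.concatenate([proj(n,F(p if F is cab else np.r_[p[:3],s*p[3]],x,y,z))[0]-(u,v) for n,F,x,y,z,u,v in obs])
  r=least_squares(f,[.8,.25,0,.05]);print(s,r.x,r.cost)
  p=np.r_[r.x[:3],s*r.x[3]]
  print(np.round(r.fun.reshape(-1,2),1).tolist());print("h",door(p,-.057,-.19,.248),proj("top",door(p,-.057,-.19,.248)),proj("scene",door(p,-.057,-.19,.248)))
E
```

```text
mallet [ 0.50549397 -0.14889904  0.185     ] [ 0.50982513 -0.15181126  0.185     ]
large [ 0.49975247 -0.31978257  0.215     ] [ 0.50640539 -0.32429748  0.215     ]
bottle [ 0.63972671 -0.16865457  0.14      ] [ 0.64628798 -0.17251829  0.14      ]
handle [0.60932885 0.06442448 0.248     ]
1 [ 0.76789243  0.1159017  -0.19207155  0.0370287 ] 17.915302130382507
[[1.3, -1.4], [1.4, -0.3], [0.9, 0.0], [-0.4, -0.2], [1.4, -0.6], [1.2, -0.6], [-1.2, 1.2], [0.1, -0.8], [1.3, 0.1], [4.1, 0.3], [1.6, 0.2]]
h [0.6067938  0.06801405 0.248     ] [[197.89854883 199.33993289]] [[333.04742655 253.34318558]]
-1 [ 0.76789243  0.1159017  -0.19207156 -0.0370287 ] 17.915302130375114
[[1.3, -1.4], [1.4, -0.3], [0.9, 0.0], [-0.4, -0.2], [1.4, -0.6], [1.2, -0.6], [-1.2, 1.2], [0.1, -0.8], [1.3, 0.1], [4.1, 0.3], [1.6, 0.2]]
h [0.6067938  0.06801405 0.248     ] [[197.89854842 199.33993287]] [[333.04742687 253.34318587]]
```

Request:
step_arm(moves="1 0 0 -0.9 0;1 -.6 .43 0 0;1 -.6 .43 0 0;1 -.6 .43 0 0;1 -.6 .43 0 0;1 -.6 .43 0 0;1 -.6 .43 0 0;1 -.6 .43 0 0;1 -.6 .43 0 0;1 -.6 .43 0 0;1 -.6 .43 0 0;1 -.6 .43 0 0")

```text
clock: 1.6
position: [0.564, -0.0173, 0.2935]
tcp_rot: [-0.231, 0.973, 0.0, -0.0]
contact_force: [0.6, 0.3, 0.3]
width: 0.0856
grasp_force: 0.0
```

Request:
step_arm(moves="1 0 0 0 -.059;1 0 0 0 -.059;1 0 0 0 -.059;1 0 0 0 -.059;1 0 0 0 -.059;1 0 0 0 -.059;1 0 0 0 -.059;1 0 0 0 -.059;1 0 0 0 -.059;1 0 0 0 -.059;1 0 0 0 -.059;1 0 0 0 -.059")

```text
clock: 3.1
position: [0.5633, -0.0191, 0.2933]
tcp_rot: [0.975, -0.221, -0.001, 0.0]
contact_force: [0.4, 0.2, 0.1]
width: 0.0854
grasp_force: 0.0
```

```bash
cat >> h.py <<'E'
from cell import manip
def to(x,y,z,yaw=None):
    from scipy.spatial.transform import Rotation as Ro
    o=manip.get_obs();R=Ro.from_quat(o["tcp_rot"]).as_matrix();d=R.T@(np.array([x,y,z])-o["position"])/.075
    w=np.degrees(np.arctan2(-R[0,1],R[1,1]))
    print("t",o["clock"],"pos",o["position"].round(4),"yaw",w.round(1),"q",o["qpos"].round(2),"F",o["contact_force"].round(1),"w",round(o["width"],4),"tilt",R[2].round(3))
    print("shift units",d.round(3),"turn units",None if yaw is None else round(-((yaw-w+180)%360-180)/180,3))
E
python3 -c "
from h import *
to(.607,.067,.201,166.9)
import cv2
cv2.imwrite('pics/a.png',vision.read_camera('scene')[...,::-1])"
```

```text
t 3.1 pos [ 0.5633 -0.0191  0.2933] yaw 154.5 q [ 0.25  0.24 -0.04 -0.   -1.29  0.87] F [0.4 0.2 0.1] w 0.0854 tilt [-0.001  0.    -1.   ]
shift units [ 0.032 -1.287  1.229] turn units -0.069
```

Request:
step_arm(moves="1 0 0 0 -.035;1 0 0 0 -.034;1 .154 -.625 0 0;1 .154 -.625 0 0;1 0 0 0 0;1 0 0 0 0")

```text
clock: 3.9
position: [0.6076, 0.0666, 0.2932]
tcp_rot: [0.993, -0.118, -0.001, 0.0]
contact_force: [0.2, -1.1, -0.1]
width: 0.0855
grasp_force: 0.0
```

Run:
```python
from h import *
to(.607,.067,.201,166.9)
i=vision.read_camera('scene')[...,::-1];j=vision.read_camera('top')[...,::-1]
print(proj('scene',[manip.get_obs()['position'],[.607,.067,.248]]),proj('top',[manip.get_obs()['position'],[.607,.067,.248]]))
f=lambda a,x,y:cv2.resize(a[y:y+150,x:x+100],None,fx=4,fy=4,interpolation=2)
cv2.imwrite('pics/b.png',np.hstack([f(i,280,180),f(j,150,120)]))
```

```text
t 3.9 pos [0.6076 0.0666 0.2932] yaw 166.5 q [ 0.37  0.33  0.08 -0.   -1.32  0.96] F [ 0.2 -1.1 -0.1] w 0.0855 tilt [-0.001  0.001 -1.   ]
shift units [-0.007 -0.005  1.229] turn units -0.002
[[334.91809035 246.01282371]
 [332.52276201 253.03467017]] [[195.51572052 196.06378215]
 [198.46219012 199.24065225]]
```

View pics/b.png

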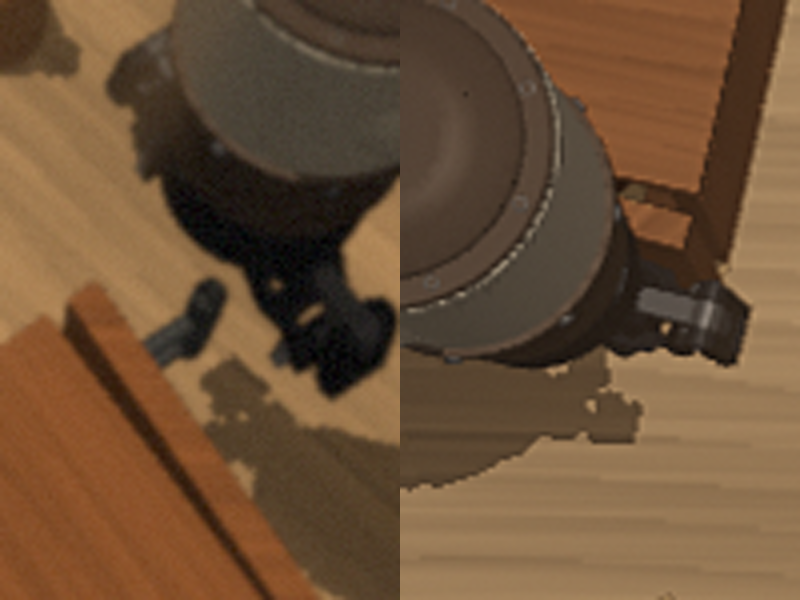

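Request:
step_arm(moves="1 0 0 .2 0;1 0 0 .2 0;1 0 0 .2 0;1 0 0 .2 0;1 0 0 .2 0;1 0 0 .16 0;1 0 0 0 0")

```text
clock: 4.88
position: [0.6074, 0.0666, 0.2055]
tcp_rot: [0.993, -0.117, -0.001, 0.001]
contact_force: [0.8, -0.8, 0.0]
width: 0.0856
grasp_force: 0.0
```

Request:
step_arm(moves="0 0 0 0 0;0 0 0 0 0;0 0 0 0 0;0 0 0 0 0;0 0 0 0 0;0 0 0 0 0", force=50)

```text
clock: 5.62
position: [0.6082, 0.0668, 0.2073]
tcp_rot: [0.993, -0.117, 0.0, -0.0]
contact_force: [-0.2, -0.0, 2.6]
width: 0.0146
grasp_force: 48.8
```

Request:
step_arm(moves="0 -.1315 -.0432 0 .01667;0 -.1315 -.0432 0 .01667;0 -.1315 -.0432 0 .01667;0 -.1315 -.0432 0 .01667;0 0 0 0 0")

```text
clock: 6.25
position: [0.5741, 0.0914, 0.2073]
tcp_rot: [0.976, -0.22, 0.0, -0.0]
contact_force: [-2.3, 0.0, 2.7]
width: 0.0144
grasp_force: 49.1
```

```bash
python3 -c "
from h import *
p=[.7679,.1159,-.192,.037+np.radians(12)]
to(*door(p,-.057,-.19,.207),166.5-12)"
```

```text
t 6.25 pos [0.5741 0.0914 0.2073] yaw 154.6 q [ 0.44  0.33 -0.14 -0.   -1.1   0.69] F [-2.3  0.   2.7] w 0.0144 tilt [ 0. -0. -1.]
shift units [-0.016 -0.006  0.004] turn units 0.001
```

Request:
step_arm(moves="0 -.2606 -.0933 0 .03333;0 -.2606 -.0933 0 .03333;0 -.2606 -.0933 0 .03333;0 -.2606 -.0933 0 .03333;0 -.2606 -.0933 0 .03333;0 -.2606 -.0933 0 .03333;0 0 0 0 0")

```text
clock: 7.12
position: [0.5125, 0.198, 0.2072]
tcp_rot: [0.86, -0.51, -0.001, 0.001]
contact_force: [-4.9, 0.1, 6.1]
width: 0.0149
grasp_force: 49.5
```

Request:
step_arm(moves="0 -.2606 -.0933 0 .03333;0 -.2606 -.0933 0 .03333;0 -.2606 -.0933 0 .03333;0 -.2606 -.0933 0 .03333;0 -.2606 -.0933 0 .03333;0 -.2606 -.0933 0 .03333;0 -.2606 -.0933 0 .03333;0 0 0 0 0;0 0 0 0 0")

```text
clock: 8.25
position: [0.5356, 0.3393, 0.2073]
tcp_rot: [-0.62, 0.785, 0.001, 0.0]
contact_force: [-5.2, 3.8, 4.6]
width: 0.0145
grasp_force: 49.4
```

```bash
python3 -c "
from h import *
p=[.7679,.1159,-.192,.037+np.radians(90)]
to(*door(p,-.057,-.19,.207),166.5-90)"
```

```text
t 8.25 pos [0.5356 0.3393 0.2073] yaw 76.6 q [ 0.82  0.42 -0.   -0.   -1.15 -1.05] F [-5.2  3.8  4.6] w 0.0145 tilt [-0.002  0.001 -1.   ]
shift units [0.014 0.028 0.003] turn units 0.001
```

Request:
step_arm(moves="0 -.1315 -.0432 0 .01667;0 -.1315 -.0432 0 .01667;0 0 0 0 0;0 0 0 0 0;1 0 0 0 0;1 0 0 0 0;1 0 0 0 0;1 0 0 0 0;1 0 0 -.4 0;1 0 0 -.45 0;1 0 0 -.45 0;1 0 0 0 0")

```text
clock: 9.75
position: [0.5486, 0.3558, 0.3082]
tcp_rot: [-0.578, 0.816, 0.0, 0.004]
contact_force: [-0.0, -0.1, -0.5]
width: 0.0854
grasp_force: 0.0
```

Run:
```python
from h import *
to(.5077,-.1504,.30)
to(.5077,-.1504,.141)
i=vision.read_camera('scene')[...,::-1];j=vision.read_camera('top')[...,::-1]
cv2.imwrite('pics/s2.png',i);cv2.imwrite('pics/t2.png',j)
```

```text
t 9.75 pos [0.5486 0.3558 0.3082] yaw 70.6 q [ 0.82  0.39  0.21  0.   -1.38 -1.16] F [-0.  -0.1 -0.5] w 0.0854 tilt [-0.006 -0.004 -1.   ]
shift units [ 6.547 -1.732  0.075] turn units None
t 9.75 pos [0.5486 0.3558 0.3082] yaw 70.6 q [ 0.82  0.39  0.21  0.   -1.38 -1.16] F [-0.  -0.1 -0.5] w 0.0854 tilt [-0.006 -0.004 -1.   ]
shift units [ 6.56  -1.724  2.195] turn units None
```

Request:
step_arm(moves="1 .595 -.157 0 0;1 .595 -.157 0 0;1 .595 -.157 0 0;1 .595 -.157 0 0;1 .595 -.157 0 0;1 .595 -.157 0 0;1 .595 -.157 0 0;1 .595 -.157 0 0;1 .595 -.157 0 0;1 .595 -.157 0 0;1 .595 -.157 0 0;1 0 0 0 0")

```text
clock: 11.35
position: [0.5049, -0.1531, 0.3026]
tcp_rot: [-0.576, 0.818, 0.001, -0.001]
contact_force: [0.3, 1.2, -0.3]
width: 0.0857
grasp_force: 0.0
```

Run:
```python
from h import *
to(.5077,-.1504,.141)
i=vision.read_camera('scene')[...,::-1];j=vision.read_camera('top')[...,::-1]
def tick(img,x,y,w,h,k):
    c=cv2.resize(img[y:y+h,x:x+w],None,fx=k,fy=k,interpolation=cv2.INTER_CUBIC)
    for X in range(-(-x//20)*20,x+w,20):
        cv2.line(c,((X-x)*k,0),((X-x)*k,6),(255,255,255),1);cv2.putText(c,str(X),((X-x)*k,18),0,.4,(255,255,255),1)
    for Y in range(-(-y//20)*20,y+h,20):
        cv2.line(c,(0,(Y-y)*k),(6,(Y-y)*k),(255,255,255),1);cv2.putText(c,str(Y),(8,(Y-y)*k+4),0,.4,(255,255,255),1)
    return c
cv2.imwrite('pics/d.png',np.hstack([tick(i,340,200,130,200,3),tick(j,50,120,130,200,3)]))
p=[.7679,.1159,-.192,.037+np.radians(96)]
for n in('scene','top'):print(n,proj(n,[door(p,-.017,-.22,.26),door(p,-.001,-.22,.26),door(p,.053,-.115,.075),door(p,.053,-.115,.05),door(p,-.057,-.19,.248)]).round(1).tolist())
```

```text
t 11.35 pos [ 0.5049 -0.1531  0.3026] yaw 70.3 q [ 0.01  0.18 -0.1  -0.   -1.29 -0.36] F [ 0.3  1.2 -0.3] w 0.0857 tilt [ 0.001  0.003 -1.   ]
shift units [-0.049 -0.03   2.155] turn units None
scene [[494.6, 312.1], [489.0, 303.5], [393.2, 318.3], [390.4, 319.8], [490.9, 343.7]]
top [[46.7, 253.6], [55.2, 256.7], [134.7, 218.7], [137.8, 219.5], [35.4, 230.0]]
```

View pics/d.png

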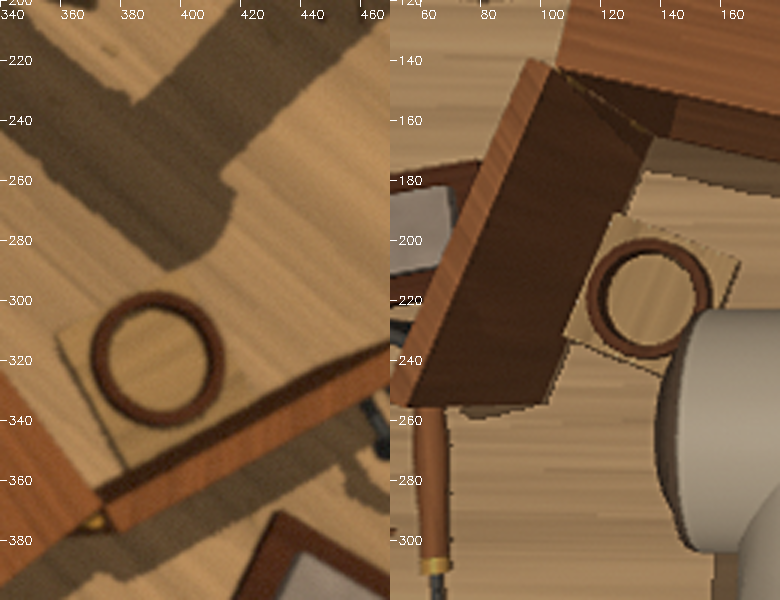

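Run:
```python
from h import *
p=[.7679,.1159,-.192,.037+np.radians(96)]
print(door(p,.053,-.115,.05),onz('scene',(392.8,319.5),.075),onz('top',(136.3,219.3),.075))
for n in('scene','top'):print(n,proj(n,[(.5077,-.1504,.185)]))
```

```text
[0.57943622 0.22769198 0.05      ] [0.5818091  0.22870036 0.075     ] [0.57821604 0.22428402 0.075     ]
scene [[278.76039821 151.23191162]]
top [[312.78057863 255.88396319]]
```

Request:
step_arm(moves="1 -.049 -.03 .3 0;1 0 0 .35 0;1 0 0 .35 0;1 0 0 .35 0;1 0 0 .3 0;1 0 0 .3 0;1 0 0 .15 0;1 0 0 0 0")

```text
clock: 12.45
position: [0.5091, -0.1474, 0.1461]
tcp_rot: [-0.578, 0.816, 0.001, -0.001]
contact_force: [0.9, 0.0, 0.5]
width: 0.0856
grasp_force: 0.0
```

Request:
step_arm(moves="0.3 0 0 0 0;0.3 0 0 0 0;0 0 0 0 0;0 0 0 0 0;0 0 0 0 0;0 0 0 0 0", force=45)

```text
clock: 13.2
position: [0.5093, -0.1482, 0.1475]
tcp_rot: [-0.578, 0.816, -0.0, -0.0]
contact_force: [-1.8, 1.0, 5.8]
width: 0.0269
grasp_force: 44.3
```

Request:
step_arm(moves="0 0 0 -.3 0;0 0 0 -.4 0;0 0 0 -.4 0;0 0 0 -.4 0;0 0 0 -.2 0;0 0 0 0 0")

```text
clock: 13.95
position: [0.5097, -0.148, 0.2743]
tcp_rot: [-0.577, 0.816, -0.0, 0.001]
contact_force: [0.2, 0.3, -2.6]
width: 0.0267
grasp_force: 45.0
```

Run:
```python
from h import *
to(.580,.2265,.27,70.6)
```

```text
t 13.95 pos [ 0.5097 -0.148   0.2743] yaw 70.5 q [ 0.02  0.19 -0.15 -0.   -1.22 -0.36] F [ 0.2  0.3 -2.6] w 0.0267 tilt [-0.001 -0.001 -1.   ]
shift units [-5.02   0.779  0.061] turn units -0.0
```

Request:
step_arm(moves="0 -.2 .03 0 0;0 -.4 .06 0 0;0 -.5 .078 0 0;0 -.5 .078 0 0;0 -.5 .078 0 0;0 -.5 .078 0 0;0 -.5 .078 0 0;0 -.5 .078 0 0;0 -.5 .078 0 0;0 -.5 .078 0 0;0 -.4 .06 0 0;0 0 0 0 0")

```text
clock: 15.45
position: [0.5788, 0.2275, 0.2716]
tcp_rot: [-0.579, 0.816, 0.0, -0.002]
contact_force: [-0.5, 0.4, -2.5]
width: 0.0267
grasp_force: 44.9
```

Request:
step_arm(moves="0 0 .08 0.2 0;0 0 0 0 0;0 0 0 0 0")

```text
clock: 15.82
position: [0.5738, 0.2262, 0.2592]
tcp_rot: [-0.577, 0.817, -0.0, -0.0]
contact_force: [-0.2, 0.0, -2.5]
width: 0.0268
grasp_force: 45.0
```

Run:
```python
from h import *
to(.580,.2265,.27,70.6)
i=vision.read_camera('scene')[...,::-1];j=vision.read_camera('top')[...,::-1]
def tick(img,x,y,w,h,k):
    c=cv2.resize(img[y:y+h,x:x+w],None,fx=k,fy=k,interpolation=cv2.INTER_CUBIC)
    for X in range(-(-x//20)*20,x+w,20):
        cv2.line(c,((X-x)*k,0),((X-x)*k,6),(255,255,255),1);cv2.putText(c,str(X),((X-x)*k,18),0,.4,(255,255,255),1)
    for Y in range(-(-y//20)*20,y+h,20):
        cv2.line(c,(0,(Y-y)*k),(6,(Y-y)*k),(255,255,255),1);cv2.putText(c,str(Y),(8,(Y-y)*k+4),0,.4,(255,255,255),1)
    return c
cv2.imwrite('pics/e.png',np.hstack([tick(i,340,220,130,150,3),tick(j,80,160,130,150,3)]))
```

```text
t 15.825 pos [0.5738 0.2262 0.2592] yaw 70.5 q [ 0.64  0.35  0.03  0.   -1.25 -0.98] F [-0.2  0.  -2.5] w 0.0268 tilt [ 0. -0. -1.]
shift units [-0.032 -0.077 -0.144] turn units -0.0
```

View pics/e.png

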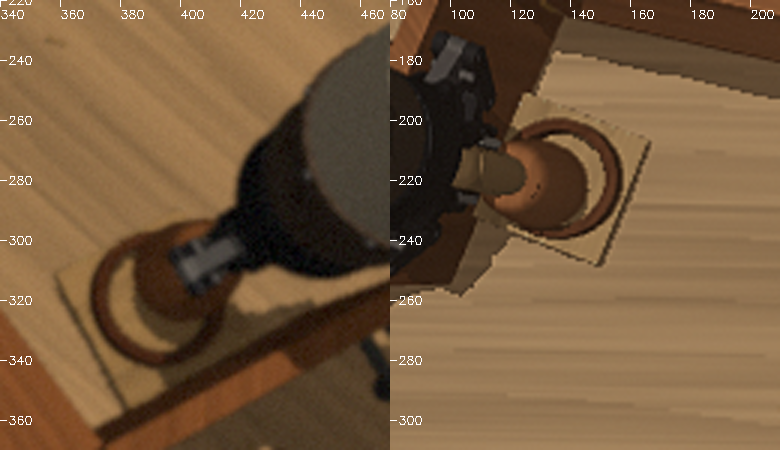

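Run:
```python
from h import *
t=np.linspace(0,2*np.pi,200)
def ext(n,cx,cy,z,r):
    q=proj(n,np.c_[cx+r*np.cos(t),cy+r*np.sin(t),z+0*t]);return q.min(0).round(1),q.max(0).round(1)
for n in('scene','top'):
    print(n,'foot',ext(n,.5738,.2262,.1117,.03),'ring outer top',ext(n,.58,.2265,.075,.044))
    print(' px per mm x,y',(proj(n,[.5838,.2262,.1117])-proj(n,[.5738,.2262,.1117]))/10,(proj(n,[.5738,.2362,.1117])-proj(n,[.5738,.2262,.1117]))/10)
```

```text
scene foot (array([383. , 297.5]), array([414.2, 329.2])) ring outer top (array([370.3, 295.8]), array([414.7, 340.9]))
 px per mm x,y [[-0.32673091  0.38724334]] [[0.40703684 0.36016174]]
top foot (array([116.1, 206. ]), array([145. , 234.5])) ring outer top (array([114.9, 198.4]), array([155.6, 238.7]))
 px per mm x,y [[ 0.02090467 -0.47474943]] [[-0.48015655 -0.01077735]]
```

Run:
```python
from h import *
to(.5825,.2265,.2295,70.5)
```

```text
t 15.925 pos [0.5741 0.2264 0.2598] yaw 70.5 q [ 0.64  0.35  0.03  0.   -1.25 -0.98] F [ 0.  -0.3 -2.2] w 0.0267 tilt [-0.001 -0.001 -1.   ]
shift units [-0.038 -0.105  0.404] turn units 0.0
```

Request:
step_arm(moves="0 -.038 -.105 0 0;0 0 0 .2 0;0 0 0 .2 0;0 0 0 0 0;0 0 0 0 0;0 0 0 0 0")

```text
clock: 16.68
position: [0.5826, 0.2271, 0.23]
tcp_rot: [-0.578, 0.816, -0.0, 0.001]
contact_force: [-0.6, -0.5, -2.3]
width: 0.0267
grasp_force: 45.0
```

Run:
```python
from h import *
to(.5825,.2265,.2295,70.5)
i=np.mean([vision.read_camera('scene') for _ in range(3)],0).astype(np.uint8)[...,::-1]
j=np.mean([vision.read_camera('top') for _ in range(3)],0).astype(np.uint8)[...,::-1]
def tick(img,x,y,w,h,k):
    c=cv2.resize(img[y:y+h,x:x+w],None,fx=k,fy=k,interpolation=cv2.INTER_CUBIC)
    c=np.clip(c*1.5,0,255).astype(np.uint8)
    for X in range(-(-x//10)*10,x+w,10):
        cv2.line(c,((X-x)*k,0),((X-x)*k,6),(255,255,255),1);cv2.putText(c,str(X),((X-x)*k,18),0,.4,(255,255,255),1)
    for Y in range(-(-y//10)*10,y+h,10):
        cv2.line(c,(0,(Y-y)*k),(6,(Y-y)*k),(255,255,255),1);cv2.putText(c,str(Y),(8,(Y-y)*k+4),0,.4,(255,255,255),1)
    return c
cv2.imwrite('pics/f.png',np.hstack([tick(i,365,288,57,60,7),tick(j,108,190,57,60,7)]))
t=np.linspace(0,2*np.pi,200)
o=manip.get_obs()['position']
for n in('scene','top'):
  for c,z,r in((o[:2],o[2]-.1475,.03),((.58,.2265),.075,.035),((.58,.2265),.075,.044)):
    q=proj(n,np.c_[c[0]+r*np.cos(t),c[1]+r*np.sin(t),z+0*t]);print(n,r,q.min(0).round(1),q.max(0).round(1))
```

```text
t 16.675 pos [0.5826 0.2271 0.23  ] yaw 70.6 q [ 0.63  0.39  0.01  0.   -1.19 -0.97] F [-0.6 -0.5 -2.3] w 0.0267 tilt [-0.001 -0.001 -1.   ]
shift units [ 0.008 -0.002  0.006] turn units 0.0
scene 0.03 [377.5 303.3] [408.  334.3]
scene 0.035 [374.9 300.3] [410.2 336.2]
scene 0.044 [370.3 295.8] [414.7 340.9]
top 0.03 [120.3 203.4] [148.2 231. ]
top 0.035 [119.1 202.5] [151.5 234.5]
top 0.044 [114.9 198.4] [155.6 238.7]
```

View pics/f.png

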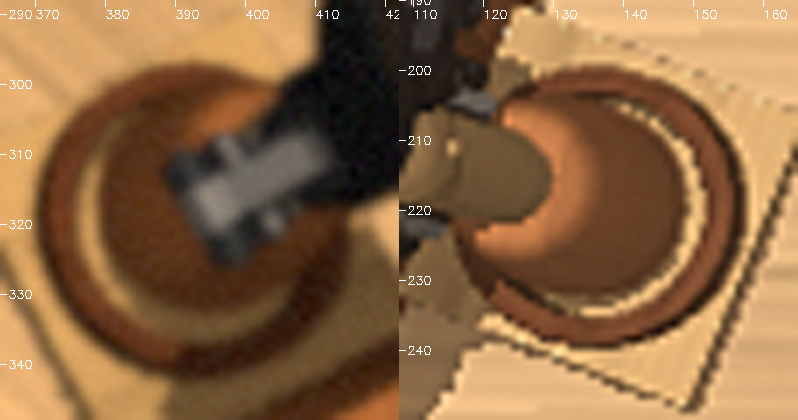

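Request:
step_arm(moves="0 -.012 .004 0 0;0 0 0 .07 0;0 0 0 .07 0;0 0 0 .06 0;0 0 0 0 0;0 0 0 0 0")

```text
clock: 17.73
position: [0.5824, 0.2279, 0.2144]
tcp_rot: [-0.578, 0.816, -0.0, 0.0]
contact_force: [-0.6, -0.6, -2.3]
width: 0.0268
grasp_force: 44.9
```

Request:
step_arm(moves="0 0 0 .07 0;0 0 0 .07 0;0 0 0 .05 0;0 0 0 0 0;0 0 0 0 0")

```text
clock: 18.35
position: [0.5824, 0.2279, 0.2002]
tcp_rot: [-0.578, 0.816, -0.0, 0.0]
contact_force: [-0.4, -0.2, -2.6]
width: 0.0266
grasp_force: 44.9
```

Still hanging free; the floor should come at TCP ≈ 0.1975.

Request:
step_arm(moves="0 0 0 .025 0;0 0 0 0 0;0 0 0 0 0")

```text
clock: 18.73
position: [0.5823, 0.2278, 0.1982]
tcp_rot: [-0.578, 0.816, -0.0, 0.0]
contact_force: [-0.4, -0.0, -2.8]
width: 0.0267
grasp_force: 45.0
```

Request:
step_arm(moves="0 0 0 .015 0;0 0 0 0 0;0 0 0 0 0")

```text
clock: 19.1
position: [0.5825, 0.2279, 0.1975]
tcp_rot: [-0.578, 0.816, -0.0, 0.0]
contact_force: [-0.5, 0.5, 0.1]
width: 0.0267
grasp_force: 45.2
```

Request:
step_arm(moves="0.5 0 0 0 0;0.5 0 0 0 0;0.7 0 0 0 0;1 0 0 0 0;1 0 0 0 0;1 0 0 0 0")

```text
clock: 19.85
position: [0.5823, 0.2279, 0.1971]
tcp_rot: [-0.578, 0.816, 0.0, 0.0]
contact_force: [-0.4, 0.1, 0.1]
width: 0.0855
grasp_force: 0.0
```

Request:
step_arm(moves="1 0 0 -.2 0;1 0 0 -.4 0;1 0 0 -.5 0;1 0 0 -.5 0;1 .4 0 0 0;1 .6 0 0 0;1 .6 0 0 0;1 .6 0 0 0;1 .6 0 0 0;1 .4 0 0 0;1 0 0 0 0;1 0 0 0 0")

```text
clock: 21.35
position: [0.5028, 0.0018, 0.3179]
tcp_rot: [-0.578, 0.816, -0.0, 0.001]
contact_force: [-0.1, 0.5, -0.3]
width: 0.0857
grasp_force: 0.0
```

Run:
```python
from h import *
to(.58,.2265,.3)
i=vision.read_camera('scene');j=vision.read_camera('top')
print('expected top px',[proj(n,[(.58,.2265,.235)]).round(1) for n in('scene','top')], 'hinge', [proj(n,[(.6,-.2,.1)]) for n in('top',)])
# light-wood handle end: mask near the expected place, report centroid
t=np.linspace(0,6.28,60)
for n,im in(('scene',i),('top',j)):
    u,v=proj(n,[(.58,.2265,.235)])[0].round().astype(int)
    w=im[v-14:v+15,u-14:u+15].astype(int);print(n,'rows of red channel');print(w[::3,::3,0])
    old=cv2.imread('pics/scene0.png' if n=='scene' else 'pics/top0.png')[...,::-1]
    for nm,P in(('large',(.503,-.322,.215)),('bottle',(.643,-.1705,.14))):
        a,b=proj(n,[P])[0].astype(int);print(nm,np.abs(im[b-12:b+12,a-12:a+12].astype(int)-old[b-12:b+12,a-12:a+12]).mean())
```

```text
t 21.35 pos [0.5028 0.0018 0.3179] yaw 70.6 q [ 0.33  0.12 -0.13  0.   -1.32 -0.67] F [-0.1  0.5 -0.3] w 0.0857 tilt [-0.001 -0.001 -1.   ]
shift units [-3.167  0.026  0.241] turn units None
expected top px [array([[413.3, 306.4]]), array([[111.6, 212.6]])] hinge [array([[331.80446589, 212.929389  ]])]
scene rows of red channel
[[165 160 164 158 155 151 161 126  98  87]
 [163 161 161 166 159 156 150 158 163  94]
 [110 148 159 158 154 153 157 151 158 161]
 [ 73  77 108 124 157 151 130 156 152 157]
 [ 98  71 106 151 168 163 160 147 161 157]
 [ 74  72 113 154 165 166 154 130 165 160]
 [ 71  66  83 132 159 156 133 140 166 168]
 [ 67  66  71  87 108 108 122 169 160 165]
 [ 64  63  60  65  65  99 160 173 169 158]
 [ 69  62  65  60  66  88 153 167 171 175]]
large 4.83912037037037
bottle 4.583333333333333
top rows of red channel
[[ 65  66  65  63  65  65  64  60 151 150]
 [ 63  64  64  64  63  64  64  68 153  94]
 [ 62  62  62  63  61  56  59 157  87  86]
 [ 62  62  63  58 146 155 132  77  81 130]
 [ 61  60  62 128 156 158 168 129  80  78]
 [ 61  61  59 141 159 158 170 127  79  80]
 [ 61  60  60  79 160 161 142 110  77  77]
 [ 62  63  62  62  70  87  72  69  71  71]
 [ 64  63  62  61  54 151  44  54  78  81]
 [ 62  63  62  60 163 149  58  52  55 114]]
large 5.8344907407407405
bottle 4.8032407407407405
```

```bash
python3 -c "
from cell import manip
print(manip.close_job())"
```

```text
the job is handed in; nothing more can be done
None
```

I opened the cabinet door to about 98° and stood the small mallet, handle up, in the ring on the shelf floor. The last camera readings put it at the expected height and the other mallet and the bottle unmoved; the job went in at about 21 s, with the gripper clear.

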